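Lower a slate slab off a hydraulic cylinder with the hand pump's release valve

TASK

The half-carved slate slab is held up on a hydraulic cylinder: crack the pump's release valve open with its T-bar, only a fraction of a turn, so that the slab sinks slowly (never faster than 25 mm a second) onto its two timber bearers. Once the slab is down, open the valve further until the ram has dropped fully and its saddle is clear of the slab, then screw the valve shut again, snug against its seat but not overtightened. Keep off the slab and leave the tools and the tin lying around where they are.

Things in the scene. Friction and masses are not known exactly. Their poses are not given: they have to be found in the camera images.
- pump: Yellow hydraulic hand pump, fixed. Origin on the bench (z = 0), on the vertical axis of the release valve. Head block 82 x 76 mm (x, y), centred on the origin, top at z = 88 mm; the 66 mm thick reservoir runs along the pump's +x to x = 268 mm. A steel pipe at z = 30 mm leaves the head's +y side for the cylinder, which stands at (60, 270) mm in the pump's frame.
- lever (a point): Point on top of the dark pump lever, which lies fixed over the reservoir along the pump's x, from x = 38 to 310 mm, within 22 mm of y = 0, its highest part (the pivot, x = 37 to 59 mm) at z = 118 mm. This point: x = 120 mm, z = 111 mm. Leave the lever alone.
- tbar (a point): Centre of the valve's T-bar, on the valve axis, z = 135 mm. A level round steel bar 12 mm thick, 118 mm long, along the point's x, with 18 mm red balls at its ends (140 mm over all), on an upright 12 mm stem. Free space below: down to z = 106 mm within 14 mm of the stem, to 118 mm over the lever, else to 88 mm. Grip it from above at the middle and twist, or push near an end.
- tbar_end (a point): Centre of the red ball at the T-bar's end that points along the pump's +x at valve = 0; 61 mm from the axis, z = 135 mm.
- valve (a joint): Angle of the T-bar against the pump (rad): 0 at the start, shut and holding the load; anticlockwise from above is positive and opens. Range -0.8 to 1.5; it stays where it is left. The loaded ram starts to sink somewhere from 0.05 to 0.5 (load and valve differ each time), then about 4 mm/s faster per 0.01 rad, too fast 0.06 on. The empty ram needs 0.15 to 0.2 more and drops within 2 s at 0.9.
- gland (a point): Foot of the valve stem, in the brass gland nut on the head, z = 98 mm. Feel of the valve: opening takes a running torque of 0.35 to 0.45 N m (6 to 7 N at a ball), shutting 0.5 to 0.7 N m (8 to 11 N at a ball), because the valve spring pushes the screw open; it rises slightly the more it is shut.
- seat: The valve's seat inside the head, out of sight, near the valve axis at z = 60 mm. When shutting, at an angle somewhere between 0 and -0.4 the screw meets it and the torque climbs by about 0.04 N m per 0.01 rad: snug is 0.1 to 0.3 N m over the running torque just before (some 0.7 to 0.9 N m in all, 12 to 15 N at a ball), aim for 0.2 over. More is too tight. It stays tight when let go.
- cylinder: Yellow upright lifting cylinder, fixed, 76 mm thick and 72 mm high on a 104 mm square foot. Origin on the bench, on its axis.
- ram (a joint): How far the ram has sunk (m): 0 at the start with the slab on it, 0.030 when the slab meets the bearers, 0.045 at its bottom stop.
- saddle (a point): Centre of the top face of the ram's saddle, a level plate 90 x 80 mm; 130 mm above the bench at the start, 100 mm when the slab meets the bearers.
- slab: Dark grey slate slab, half carved, 260 x 180 x 26 mm (x, y, z), about 2.4 to 4.2 kg, loose, lying on the saddle. Origin at the centre of its underside: 130 mm above the bench at the start, 100 mm when it lies on the bearers.
- bearers: Two fixed stacks of timber, each 56 x 230 mm and 100 mm high, running along y at x = -95 and +95 mm beside the cylinder, under the slab. Origin on the bench, midway.
- mallet: Bystander: mallet lying flat, black head 60 mm thick and 95 mm long, wooden handle towards its -x; 245 mm long. Origin on the bench, near mid-handle.
- chisel: Bystander: steel chisel lying flat, 213 mm long, 14 mm wide. Origin on the bench, near its middle.
- driver: Bystander: screwdriver with red handle lying flat, 190 mm long. Origin on the bench.
- tin: Bystander: green tin, 52 mm thick, 62 mm high, upright. Origin at the centre of its underside.

How it is judged:
By the outcome, as a careful person would: the job done as asked, in the order asked, and still so for the second after the job is handed in, with the robot touching nothing.
It also fails if it takes over 72 s, if anything falls off the work surface, if the arm or the gripper's body presses on something with over 40 N, if the wrist force passes 120 N, or if a joint passes its speed limit or range.

ROBOT

A 6-joint arm with a two-finger parallel gripper is mounted at the origin on the work surface. World frame = base frame: x ahead of the robot, y to its left, z up, the work surface at z = 0. Lengths are in m, angles in degrees, forces in N, time in s.
With the tool pointing down it reaches from about 0.4 to 0.825 m from the base axis. Payload 7 kg.
Tool frame: the origin (TCP) lies on the centre line of the jaws, within the pads' length; the fingertips stand 19 mm ahead of it and the grasp point (between the pads) is the TCP (r.tip_extent is the distance from the TCP to the fingertips, in m); z points along the fingers, y is the line along which they close (so a half turn about z gives the same grasp; the last joint's range is limited). The gripper opens to 88 mm and grips with 3 to 60 N. Pads are 19 mm wide; open, the fingers measure 130 mm over their backs; the gripper's body (78 mm by 193 mm) begins 47 mm behind the grasp point.
Start: joints at [90.304, 20.546, 0.682, 0, -70.136, -16.507], TCP at [0.188, 0.648, 0.246] pointing down, gripper open.
Joint ranges: [-176.03, 176.03], [-82.01, 121.73], [-58.28, 71.71], [-173.87, 95.51], [-174.79, -0.11], [-173.66, 173.66]. Speed limits (degrees/s): [136.94, 136.94, 172.46, 180, 180, 180].

INTERFACE

Orientations are given as [roll, pitch, yaw] about the fixed x, y, z axes, in that order (R = Rz(yaw) Ry(pitch) Rx(roll)).
In Python, from plant import r gives the robot as it stands. The module is installed in compiled form; this text tells all that it offers.
- The arm moves only by the tool jog_arm, never from a script. Its argument "deltas" is a list that holds one entry, the list of rows, each a list of 5 numbers: the opening, from -1 (shut) to 1 (fully open), then the shift along the world's x, y, z in cm, then the turn about the world's z in rad. In form: [[[claw, dx, dy, dz, turn], ...]]. A call has 1 to 8 rows; each row shifts and turns the commanded pose from where the row before left it; what a row does not reach is not made up. A row lasts 1/8 s, in which the tool goes at most 62.5 mm and 10.7 degrees, less where a joint would pass 70% of its speed; a pose out of reach is approached as far as the arm can. A call with a gripper value outside its range is refused whole. The fingers move at their own pace and stop on an object; "force" is the grip in N (left out, the last holds). Time passes only in rows, so rows that do not move let the fingers close. It gives the time, the measured TCP pose, the force, the opening and the grip force at its end, in the units of the state.
- r.get_state(): the state, without advancing time (a new reading comes with each control period).
- r.capture(name): name is "scene" or "top"; returns the picture (420x560x3 uint8, blue, green, red); there is no depth.
- r.camera_info(name): a dict with "fx", "fy", "cx", "cy" (pixels), "view" (4x4, takes a point from world to camera coordinates). Camera axes: x right, y up, looking along -z (the intrinsics and any distortion apply to the point x, -y, -z); pixel columns grow to the right and rows downward; lengths in m; the calibration is good to about 2 mm. A picture is of the moment at which its call begins. camera_info takes no time and is no camera call.
- r.close_job(): hands the job in; it is judged then, once.
The state is a dict: "time_s": time; "joints": joint angles; "qd": joint speeds; "joint_torque": joint torques, N m; "tcp_pos": TCP position; "eef_rot": TCP orientation; "contact_force": force on the tool from outside, world axes, zero at the start; "moment": the same for the moment, N m; "gripper_width": finger opening in m; "gripper_force": force on a finger pad.
Only numpy, scipy, OpenCV 4.12 (cv2) and the standard library are available. Lean on these libraries where they do the work, as an engineer would, in place of code of your own. Each camera call takes 0.05 s, during which the arm holds its last target. There are 200 camera calls.

## Working session

There is one attempt and no reset: what is moved stays moved. The work goes in short steps, Python scripts to look and compute and a tool call to move; the robot and the scene stay as the last step left them, time stands still between calls to the robot, and variables do not carry over. Pictures are saved under pics/ and viewed, at most 10 in all, crops included, and the job is handed in when it is done.

Besides the shell and the picture viewer there is one more tool, called after ">>>" as name(argument=value, ...) on one line, values as JSON. jog_arm: Moves the arm, as the interface text tells. Its arguments: {"type":"object","properties":{"deltas":{"type":"array"},"force":{"type":"number"}},"required":["deltas"]}

```bash
mkdir -p pics; python3 - <<'E'
from plant import r
import cv2
for n in("scene","top"):
    cv2.imwrite(f"pics/{n}0.png",r.capture(n))
    print(n,r.camera_info(n))
print(r.get_state())
E
```

```text
scene {'fx': 393.47719702409, 'fy': 393.47719702409, 'cx': 271.3763465443142, 'cy': 213.99798094580282, 'view': array([[ 0.83453304,  0.55093712,  0.00478524, -0.41311104],
       [-0.46456473,  0.69897792,  0.54369981,  0.27431825],
       [ 0.29619964, -0.4559585 ,  0.83926612, -1.01741465],
       [ 0.        ,  0.        ,  0.        ,  1.        ]])}
top {'fx': 398.5007621448223, 'fy': 398.5007621448223, 'cx': 284.85680807675504, 'cy': 211.7299282694394, 'view': array([[-0.00847009, -0.99904162, -0.04294308, -0.07717468],
       [ 0.9913357 , -0.01401861,  0.13060249, -0.55486875],
       [-0.13107932, -0.04146479,  0.99050436, -0.7260601 ],
       [ 0.        ,  0.        ,  0.        ,  1.        ]])}
{'time_s': 0.1, 'joints': array([ 9.03036856e+01,  2.05887896e+01,  6.39723048e-01, -1.70599052e-02,
       -7.01370650e+01, -1.65076060e+01]), 'qd': array([ 0.06325091, -0.07036483,  0.15497694,  0.07178092, -0.04588091,
        0.00673108]), 'joint_torque': array([-9.27743313e-04, -5.84161985e+01,  2.93753761e+01,  7.01524928e+00,
        1.02227210e-02, -4.78085121e-05]), 'tcp_pos': array([0.18826863, 0.64778779, 0.24470735]), 'eef_rot': array([ 1.79912861e+02, -9.09861015e-03, -1.62097220e+01]), 'contact_force': array([ 0.12977729,  0.83991637, -0.49215332]), 'moment': array([ 0.04917595, -0.01117443, -0.01815693]), 'gripper_force': 0.0, 'gripper_width': 0.08760021397106627}
```

View pics/scene0.png

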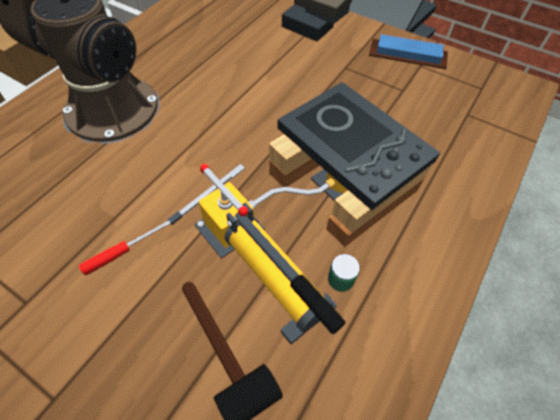

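View pics/top0.png

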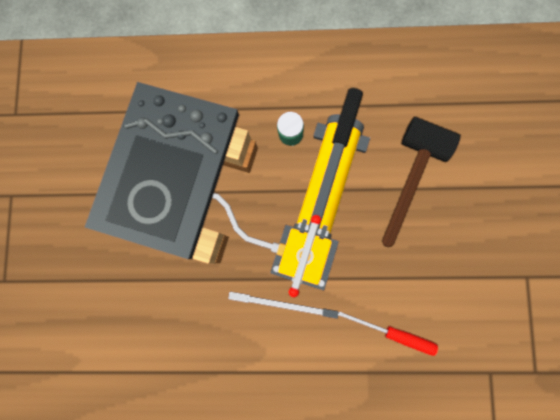

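The scene view shows T-bar balls at (205,168) and (244,211), and the top view shows them at (294,292) and (316,219). The second of each pair is the lever-side, +x ball. The slab sits at top (165,170), with its ring at (150,202) top and (336,117) scene.

```bash
cat > h.py <<'E'
from plant import r
import cv2, numpy as np
def ray(n,uv):
    c=r.camera_info(n);V=c["view"];R=V[:3,:3];o=-R.T@V[:3,3]
    d=R.T@np.array([(uv[0]-c["cx"])/c["fx"],-(uv[1]-c["cy"])/c["fy"],-1]);return o,d/np.linalg.norm(d)
def plane(n,uv,z):
    o,d=ray(n,uv);return o+d*(z-o[2])/d[2]
def proj(n,p):
    c=r.camera_info(n);q=c["view"][:3,:3]@p+c["view"][:3,3]
    return np.array([c["cx"]+c["fx"]*q[0]/-q[2],c["cy"]-c["fy"]*q[1]/-q[2]])
def tri(ua,ub):
    (a,d),(b,e)=ray("scene",ua),ray("top",ub)
    s=np.linalg.lstsq(np.c_[d,-e],b-a,rcond=None)[0];p,q=a+s[0]*d,b+s[1]*e
    return (p+q)/2,np.linalg.norm(p-q)
def reds(img,box=None):
    h=cv2.cvtColor(img,cv2.COLOR_BGR2HSV)
    m=(((h[...,0]<6)|(h[...,0]>174))&(h[...,1]>190)&(h[...,2]>110)).astype(np.uint8)
    n,_,s,c=cv2.connectedComponentsWithStats(m)
    return [(c[i].round(1),s[i,4]) for i in range(1,n) if 12<s[i,4]<250]
def slabdz(img):
    "slab sinking in m from the scene view: template of the slab face against the first picture"
    ref=cv2.imread("pics/scene0.png");x0,y0,x1,y1=300,95,400,180
    t=cv2.cvtColor(ref[y0:y1,x0:x1],cv2.COLOR_BGR2GRAY);g=cv2.cvtColor(img[y0-10:y1+30,x0-10:x1+10],cv2.COLOR_BGR2GRAY)
    m=cv2.matchTemplate(g,t,cv2.TM_CCOEFF_NORMED);_,v,_,(x,y)=cv2.minMaxLoc(m)
    dy=0.
    if 0<y<m.shape[0]-1:
        a,b,c=m[y-1:y+2,x];dy=(a-c)/(2*(a-2*b+c))
    P=plane("scene",(350,137),.156);k=proj("scene",P-[0,0,.03])[1]-proj("scene",P)[1]
    return round((y+dy-10)*.03/k*1000,2),round(v,3)
E
python3 - <<'E'
from h import *
S,T=cv2.imread("pics/scene0.png"),cv2.imread("pics/top0.png")
print(reds(S));print(reds(T))
for a,b in(((205,168),(294,292)),((244,211),(316,219)),((336,117),(150,202))):
    print(tri(a,b),plane("scene",a,.135),plane("top",b,.135))
print(slabdz(S), [proj("scene",plane("scene",(350,137),.156)-[0,0,d]) for d in(0,.03)])
for b in ((137,83),(239,108),(191,258),(87,227)): print(plane("top",b,.156))
E
```

```text
[(array([203.1, 166.7]), np.int32(31)), (array([243. , 210.8]), np.int32(55))]
[(array([315.9, 218.9]), np.int32(58)), (array([293.1, 292.3]), np.int32(69))]
(array([ 0.41060498, -0.10063981,  0.13401798]), np.float64(0.0017065089972535844)) [ 0.41183944 -0.10060777  0.135     ] [ 0.41007373 -0.10127004  0.135     ]
(array([ 0.52822007, -0.13859423,  0.13444503]), np.float64(0.0007181951406109724)) [ 0.52870339 -0.13861221  0.135     ] [ 0.52790135 -0.13882641  0.135     ]
(array([0.55839889, 0.13302548, 0.15524697]), np.float64(0.003258544612471712)) [0.55145635 0.15527517 0.135     ] [0.56044954 0.13969044 0.135     ]
(np.float64(-0.01), 1.0) [array([350., 137.]), array([347.38160619, 147.74668661])]
[0.76243898 0.1614484  0.156     ]
[ 0.71345801 -0.01346322  0.156     ]
[0.46564949 0.06183313 0.156     ]
[0.51738953 0.23423501 0.156     ]
```

The valve axis is at about (0.4694, -0.1196), with the bar along -17.9°. I'll grip with yaw about -197.9° (the half-turn equivalent) so that joint 6 has room to open the valve.

>>> jog_arm(deltas=[[[-0.3,2.6,-5.0,0,-0.18],[-0.3,2.6,-5.0,0,-0.18],[-0.3,2.6,-5.0,0,-0.18],[-0.3,2.6,-5.0,0,-0.18],[-0.3,2.6,-5.0,0,-0.18],[-0.3,2.6,-5.0,0,-0.18],[-0.3,2.6,-5.0,0,-0.18],[-0.3,2.6,-5.0,0,-0.18]]])

```text
time_s: 1.1
tcp_pos: [0.3967, 0.2464, 0.2456]
eef_rot: [-180.0, 0.0, -99.0]
contact_force: [1.4, 0.3, 1.2]
gripper_width: 0.0311
gripper_force: 0.0
```

>>> jog_arm(deltas=[[[-0.3,0.9,-4.6,0,-0.18],[-0.3,0.9,-4.6,0,-0.18],[-0.3,0.9,-4.6,0,-0.18],[-0.3,0.9,-4.6,0,-0.18],[-0.3,0.9,-4.6,0,-0.18],[-0.3,0.9,-4.6,0,-0.18],[-0.3,0.9,-4.6,0,-0.18],[-0.3,0.9,-4.6,0,-0.18]]])

```text
time_s: 2.1
tcp_pos: [0.4682, -0.1214, 0.2455]
eef_rot: [180.0, -0.0, 178.4]
contact_force: [1.3, 0.8, 0.4]
gripper_width: 0.0309
gripper_force: 0.0
```

>>> jog_arm(deltas=[[[-0.3,0.1,0.2,-1.5,-0.15],[-0.3,0,0,-1.5,-0.135],[-0.3,0,0,-1.5,0],[-0.3,0,0,0,0]]])

```text
time_s: 2.6
tcp_pos: [0.4685, -0.1178, 0.1994]
eef_rot: [-179.9, -0.1, 162.6]
contact_force: [-1.0, 0.8, 0.2]
gripper_width: 0.0306
gripper_force: 0.0
```

```bash
python3 - <<'E'
from h import *
S,T=r.capture("scene"),r.capture("top")
cv2.imwrite("pics/a.png",np.hstack([S[60:320,120:440],T[130:390,180:420]]))
print(reds(S),reds(T),slabdz(S));s=r.get_state();print(s["tcp_pos"],s["eef_rot"],s["joints"],s["moment"])
E
```

```text
[(array([243.1, 210.8]), np.int32(54))] [] (np.float64(-0.03), 0.992)
[ 0.46954963 -0.11771195  0.2007869 ] [-1.79985337e+02  4.92489905e-03  1.62601923e+02] [ 9.28068922e+00  4.48332144e+00 -2.65182511e+01  1.78644670e-02
 -5.90006115e+01 -1.16687968e+02] [ 0.04328098 -0.20642967 -0.02215661]
```

View pics/a.png

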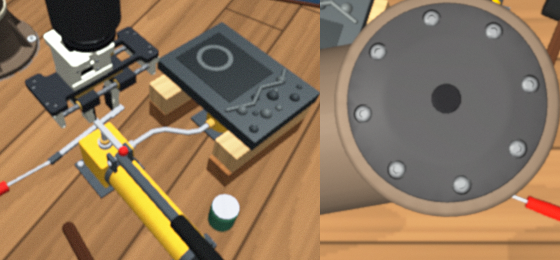

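>>> jog_arm(deltas=[[[-0.3,0,-0.2,-2.5,-0.01],[-0.3,0,0,-2.5,0],[-0.3,0,0,-1.5,0],[-0.3,0,0,0,0],[-0.3,0,0,0,0]]])

```text
time_s: 3.32
tcp_pos: [0.4701, -0.1198, 0.1364]
eef_rot: [180.0, 0.1, 161.9]
contact_force: [0.3, -0.3, 0.5]
gripper_width: 0.0306
gripper_force: 0.0
```

>>> jog_arm(deltas=[[[-1,0,0,0,0],[-1,0,0,0,0],[-1,0,0,0,0],[-1,0,0,0,0]]], force=50)

```text
time_s: 3.82
tcp_pos: [0.4693, -0.1208, 0.1361]
eef_rot: [-179.9, 0.0, 161.9]
contact_force: [-0.3, -7.0, 2.8]
gripper_width: 0.0112
gripper_force: 50.0
```

```bash
cat > m.py <<'E'
from h import *
S=r.capture("scene");s=r.get_state()
c=np.array([.4703,-.1196]);b=reds(S)
for uv,n in b:
    p=plane("scene",uv,.135)[:2]-c
    if .045<np.hypot(*p)<.08: print("ball",uv,n,"angle",round(np.arctan2(p[1],p[0])-np.arctan2(-.0190,.0580),3))
print("t",s["time_s"],"sunk mm",slabdz(S),"tcp",s["tcp_pos"].round(4),"yaw",s["eef_rot"][2].round(2),"F",s["contact_force"].round(1),"M",s["moment"].round(2),"w",round(s["gripper_width"],4),"q6",s["joints"][5].round(2))
E
python3 m.py
```

```text
ball [242.9 210.9] 54 angle -0.021
t 3.875 sunk mm (np.float64(-0.02), 0.992) tcp [ 0.4692 -0.1208  0.1361] yaw 161.9 F [-0.2 -5.9  1.5] M [-2.23  0.01  0.06] w 0.011 q6 -117.11
```

>>> jog_arm(deltas=[[[-1,0,-0.2,0,0],[-1,0,0,0,0.025],[-1,0,0,0,0.025],[-1,0,0,0,0],[-1,0,0,0,0]]])

```text
time_s: 4.5
tcp_pos: [0.4693, -0.1211, 0.136]
eef_rot: [179.9, 0.0, 164.7]
contact_force: [-3.4, 6.0, 6.1]
gripper_width: 0.011
gripper_force: 50.4
```

```bash
python3 m.py
```

```text
ball [243.1 210.8] 54 angle -0.014
t 4.55 sunk mm (np.float64(-0.02), 0.992) tcp [ 0.4693 -0.1211  0.136 ] yaw 164.7 F [-4.1  6.5  6.6] M [ 2.14  1.08 -0.39] w 0.0111 q6 -114.02
```

>>> jog_arm(deltas=[[[-1,0,0.1,0,0.02],[-1,0,0,0,0.02],[-1,0,0,0,0],[-1,0,0,0,0]]])

```text
time_s: 5.05
tcp_pos: [0.4693, -0.121, 0.136]
eef_rot: [-180.0, 0.0, 167.0]
contact_force: [-2.6, 0.3, 6.2]
gripper_width: 0.0117
gripper_force: 50.5
```

```bash
python3 m.py
```

```text
ball [244.3 210.1] 53 angle 0.027
t 5.1 sunk mm (np.float64(-0.02), 0.992) tcp [ 0.4693 -0.121   0.136 ] yaw 167.04 F [-3.3  1.1  6.2] M [-0.01  0.93 -0.44] w 0.0112 q6 -111.83
```

>>> jog_arm(deltas=[[[-1,0,0,0,0.02],[-1,0,0,0,0.02],[-1,0,0,0,0],[-1,0,0,0,0]]])

```text
time_s: 5.6
tcp_pos: [0.4693, -0.121, 0.136]
eef_rot: [-180.0, 0.0, 169.3]
contact_force: [-3.4, -0.3, 6.6]
gripper_width: 0.0112
gripper_force: 50.5
```

```bash
python3 m.py
```

```text
ball [245.3 209.5] 53 angle 0.062
t 5.65 sunk mm (np.float64(-0.04), 0.992) tcp [ 0.4693 -0.121   0.136 ] yaw 169.33 F [-3.1  0.3  6.5] M [-0.09  0.93 -0.4 ] w 0.0112 q6 -109.53
```

Valve at about 0.08. I'll continue in 0.04 steps.

>>> jog_arm(deltas=[[[-1,0,0,0,0.02],[-1,0,0,0,0.02],[-1,0,0,0,0],[-1,0,0,0,0]]])

```text
time_s: 6.15
tcp_pos: [0.4693, -0.121, 0.136]
eef_rot: [-180.0, 0.0, 171.6]
contact_force: [-3.1, -0.1, 7.2]
gripper_width: 0.0109
gripper_force: 50.5
```

```bash
python3 m.py
```

```text
ball [246.3 208.7] 46 angle 0.101
t 6.2 sunk mm (np.float64(-0.03), 0.992) tcp [ 0.4693 -0.121   0.136 ] yaw 171.62 F [-2.8 -0.8  5.8] M [-0.08  0.93 -0.44] w 0.0109 q6 -107.24
```

>>> jog_arm(deltas=[[[-1,0,0,0,0.02],[-1,0,0,0,0.02],[-1,0,0,0,0],[-1,0,0,0,0]]])

```text
time_s: 6.7
tcp_pos: [0.4693, -0.121, 0.136]
eef_rot: [-180.0, 0.0, 173.9]
contact_force: [-3.6, 0.2, 7.2]
gripper_width: 0.0108
gripper_force: 50.5
```

```bash
python3 m.py
```

```text
ball [247.2 207.8] 46 angle 0.141
t 6.75 sunk mm (np.float64(-0.05), 0.992) tcp [ 0.4693 -0.121   0.136 ] yaw 173.91 F [-3.   0.7  7.2] M [-0.1   0.83 -0.46] w 0.011 q6 -104.95
```

>>> jog_arm(deltas=[[[-1,0,0,0,0.02],[-1,0,0,0,0.02],[-1,0,0,0,0],[-1,0,0,0,0]]])

```text
time_s: 7.25
tcp_pos: [0.4693, -0.121, 0.136]
eef_rot: [-180.0, 0.0, 176.2]
contact_force: [-3.2, -1.0, 6.5]
gripper_width: 0.0105
gripper_force: 50.5
```

```bash
python3 m.py
```

```text
ball [248.  207.2] 50 angle 0.172
t 7.3 sunk mm (np.float64(-0.07), 0.991) tcp [ 0.4693 -0.121   0.136 ] yaw 176.2 F [-2.8 -1.   7.1] M [-0.19  0.92 -0.45] w 0.0112 q6 -102.66
```

>>> jog_arm(deltas=[[[-1,0,0,0,0.02],[-1,0,0,0,0.02],[-1,0,0,0,0],[-1,0,0,0,0]]])

```text
time_s: 7.8
tcp_pos: [0.4693, -0.121, 0.136]
eef_rot: [-180.0, 0.0, 178.5]
contact_force: [-3.3, -0.7, 7.5]
gripper_width: 0.0112
gripper_force: 50.6
```

```bash
python3 m.py
```

```text
ball [248.6 206.4] 50 angle 0.204
t 7.85 sunk mm (np.float64(-0.07), 0.991) tcp [ 0.4693 -0.121   0.136 ] yaw 178.49 F [-3.5 -0.8  6.6] M [-0.17  0.87 -0.43] w 0.0113 q6 -100.37
```

>>> jog_arm(deltas=[[[-1,0,0,0,0.02],[-1,0,0,0,0.02],[-1,0,0,0,0],[-1,0,0,0,0]]])

```text
time_s: 8.35
tcp_pos: [0.4693, -0.1211, 0.136]
eef_rot: [-180.0, 0.0, -179.2]
contact_force: [-3.0, -0.0, 6.4]
gripper_width: 0.0113
gripper_force: 50.6
```

```bash
python3 m.py
```

```text
ball [249.6 205.4] 53 angle 0.25
t 8.4 sunk mm (np.float64(1.78), 0.979) tcp [ 0.4692 -0.1211  0.136 ] yaw -179.22 F [-3.2 -0.9  7.5] M [-0.18  0.91 -0.5 ] w 0.0111 q6 -98.08
```

The slab has started sinking, so I hold here.

>>> jog_arm(deltas=[[[-1,0,0,0,0],[-1,0,0,0,0],[-1,0,0,0,0],[-1,0,0,0,0]]])

```text
time_s: 8.9
tcp_pos: [0.4693, -0.121, 0.136]
eef_rot: [-180.0, 0.0, -179.2]
contact_force: [-2.4, -0.5, 6.3]
gripper_width: 0.0112
gripper_force: 50.6
```

```bash
python3 m.py
```

```text
ball [249.5 205.4] 54 angle 0.248
t 8.95 sunk mm (np.float64(4.99), 0.966) tcp [ 0.4693 -0.1211  0.136 ] yaw -179.22 F [-2.9 -0.1  6.9] M [-0.2   0.85 -0.48] w 0.0108 q6 -98.08
```

About 6 mm/s, safely slow. I keep holding.

>>> jog_arm(deltas=[[[-1,0,0,0,0],[-1,0,0,0,0],[-1,0,0,0,0],[-1,0,0,0,0],[-1,0,0,0,0],[-1,0,0,0,0],[-1,0,0,0,0],[-1,0,0,0,0]]])

```text
time_s: 9.95
tcp_pos: [0.4693, -0.1211, 0.136]
eef_rot: [-180.0, 0.0, -179.2]
contact_force: [-2.9, -0.7, 6.5]
gripper_width: 0.0113
gripper_force: 50.6
```

```bash
python3 m.py
```

```text
ball [249.5 205.4] 54 angle 0.248
t 10.0 sunk mm (np.float64(11.95), 0.925) tcp [ 0.4693 -0.1211  0.136 ] yaw -179.22 F [-3.  -1.5  7. ] M [-0.21  0.81 -0.43] w 0.0111 q6 -98.08
```

>>> jog_arm(deltas=[[[-1,0,0,0,0],[-1,0,0,0,0],[-1,0,0,0,0],[-1,0,0,0,0],[-1,0,0,0,0],[-1,0,0,0,0],[-1,0,0,0,0],[-1,0,0,0,0]]])

```text
time_s: 11.0
tcp_pos: [0.4692, -0.1211, 0.136]
eef_rot: [-180.0, 0.0, -179.2]
contact_force: [-3.2, -0.2, 6.1]
gripper_width: 0.0113
gripper_force: 50.6
```

>>> jog_arm(deltas=[[[-1,0,0,0,0],[-1,0,0,0,0],[-1,0,0,0,0],[-1,0,0,0,0],[-1,0,0,0,0],[-1,0,0,0,0],[-1,0,0,0,0],[-1,0,0,0,0]]])

```text
time_s: 12.0
tcp_pos: [0.4692, -0.1211, 0.136]
eef_rot: [-180.0, 0.0, -179.2]
contact_force: [-2.7, -0.1, 6.4]
gripper_width: 0.0113
gripper_force: 50.6
```

>>> jog_arm(deltas=[[[-1,0,0,0,0],[-1,0,0,0,0],[-1,0,0,0,0],[-1,0,0,0,0],[-1,0,0,0,0],[-1,0,0,0,0],[-1,0,0,0,0],[-1,0,0,0,0]]])

```text
time_s: 13.0
tcp_pos: [0.4693, -0.121, 0.136]
eef_rot: [-180.0, 0.0, -179.2]
contact_force: [-3.5, -0.9, 7.0]
gripper_width: 0.0112
gripper_force: 50.6
```

```bash
python3 m.py
```

```text
ball [249.5 205.4] 54 angle 0.248
t 13.05 sunk mm (np.float64(27.85), 0.832) tcp [ 0.4693 -0.1211  0.136 ] yaw -179.22 F [-2.6 -0.8  6.2] M [-0.17  0.93 -0.47] w 0.0107 q6 -98.08
```

>>> jog_arm(deltas=[[[-1,0,0,0,0],[-1,0,0,0,0],[-1,0,0,0,0],[-1,0,0,0,0],[-1,0,0,0,0],[-1,0,0,0,0],[-1,0,0,0,0],[-1,0,0,0,0]]])

```text
time_s: 14.05
tcp_pos: [0.4693, -0.121, 0.136]
eef_rot: [-180.0, 0.0, -179.2]
contact_force: [-3.1, -1.2, 7.3]
gripper_width: 0.0109
gripper_force: 50.6
```

```bash
python3 m.py; python3 -c "
from h import *
S=r.capture('scene');cv2.imwrite('pics/b.png',np.vstack([cv2.resize(cv2.imread('pics/scene0.png')[70:250,140:450],(620,360))[:230],cv2.resize(S[70:250,140:450],(620,360))]));print(slabdz(S))"
```

```text
ball [249.5 205.5] 53 angle 0.245
t 14.1 sunk mm (np.float64(27.86), 0.832) tcp [ 0.4693 -0.1211  0.136 ] yaw -179.22 F [-2.2 -0.3  7. ] M [-0.27  0.83 -0.49] w 0.0113 q6 -98.08
(np.float64(27.87), 0.831)
```

View pics/b.png

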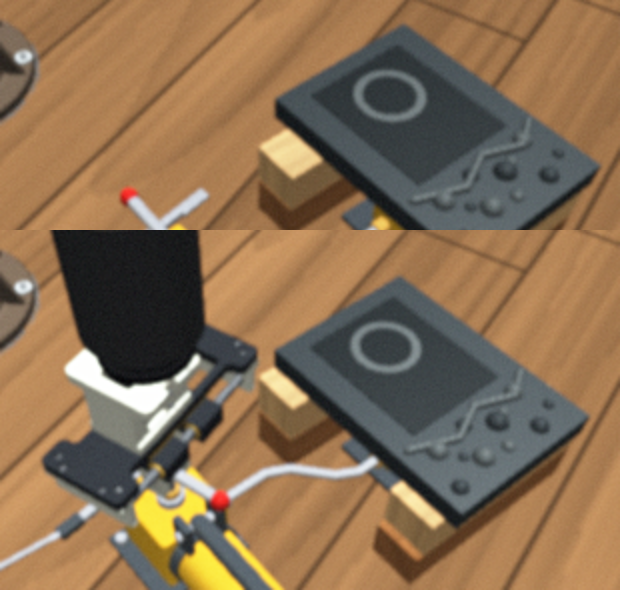

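The slab now rests on both bearers and has stopped moving (bottom picture, slab centre around (430,390)). Next I open the valve further.

>>> jog_arm(deltas=[[[-1,0,0,0,0.09],[-1,0,0,0,0.09],[-1,0,0,0,0.09],[-1,0,0,0,0.09],[-1,0,0,0,0.09],[-1,0,0,0,0.09],[-1,0,0,0,0.09],[-1,0,0,0,0.07]]])

```text
time_s: 15.15
tcp_pos: [0.4693, -0.1213, 0.136]
eef_rot: [-180.0, -0.0, -139.0]
contact_force: [-2.2, -2.6, 6.6]
gripper_width: 0.0111
gripper_force: 50.9
```

>>> jog_arm(deltas=[[[-1,0,0,0,0],[-1,0,0,0,0],[-1,0,0,0,0],[-1,0,0,0,0],[-1,0,0,0,0],[-1,0,0,0,0],[-1,0,0,0,0],[-1,0,0,0,0]]])

```text
time_s: 16.15
tcp_pos: [0.4693, -0.1212, 0.136]
eef_rot: [-180.0, -0.0, -139.1]
contact_force: [-2.3, -2.3, 6.5]
gripper_width: 0.0111
gripper_force: 50.6
```

```bash
python3 m.py
```

```text
ball [257.  186.2] 48 angle 0.998
ball [187.8 190.6] 45 angle -2.173
t 16.2 sunk mm (np.float64(27.86), 0.832) tcp [ 0.4693 -0.1213  0.136 ] yaw -139.11 F [-2.9 -3.2  5.2] M [-0.7   0.73 -0.45] w 0.011 q6 -57.97
```

Valve at about 0.98 rad. I wait for the empty ram to drop to its stop.

>>> jog_arm(deltas=[[[-1,0,0,0,0],[-1,0,0,0,0],[-1,0,0,0,0],[-1,0,0,0,0],[-1,0,0,0,0],[-1,0,0,0,0],[-1,0,0,0,0],[-1,0,0,0,0]]])

```text
time_s: 17.2
tcp_pos: [0.4693, -0.1212, 0.136]
eef_rot: [-180.0, -0.0, -139.1]
contact_force: [-2.7, -2.1, 5.8]
gripper_width: 0.0112
gripper_force: 50.6
```

>>> jog_arm(deltas=[[[-1,0,0,0,0],[-1,0,0,0,0],[-1,0,0,0,0],[-1,0,0,0,0],[-1,0,0,0,0],[-1,0,0,0,0],[-1,0,0,0,0],[-1,0,0,0,0]]])

```text
time_s: 18.2
tcp_pos: [0.4693, -0.1213, 0.136]
eef_rot: [-180.0, -0.0, -139.1]
contact_force: [-3.0, -2.6, 6.2]
gripper_width: 0.0108
gripper_force: 50.6
```

```bash
python3 m.py; python3 -c "
from h import *
S=r.capture('scene');cv2.imwrite('pics/c.png',np.hstack([cv2.resize(S[150:270,260:430],None,fx=4,fy=4,interpolation=2)]))"
```

```text
ball [257.  186.2] 49 angle 0.998
ball [187.8 190.7] 46 angle -2.169
t 18.25 sunk mm (np.float64(27.86), 0.831) tcp [ 0.4693 -0.1212  0.136 ] yaw -139.11 F [-2.2 -2.8  6.7] M [-0.68  0.7  -0.44] w 0.0109 q6 -57.97
```

View pics/c.png

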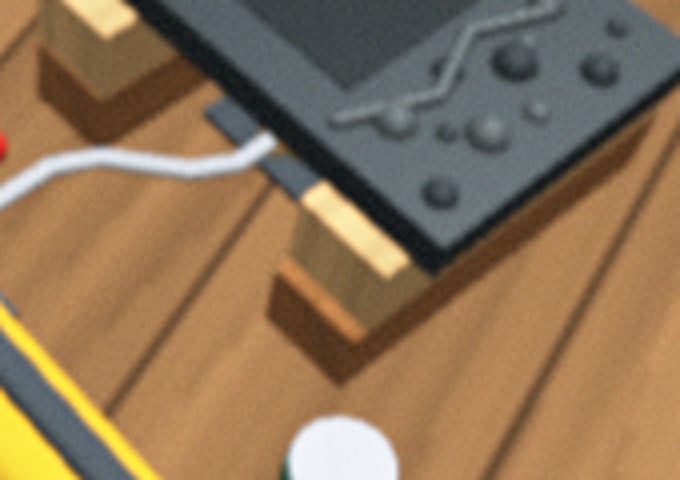

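The slab hides the ram, but 4 s at about 0.98 rad is well over the 2 s it needs. Now I screw the valve shut.

>>> jog_arm(deltas=[[[-1,0,0,0,-0.11],[-1,0,0,0,-0.11],[-1,0,0,0,-0.11],[-1,0,0,0,-0.11],[-1,0,0,0,-0.11],[-1,0,0,0,-0.11],[-1,0,0,0,-0.11],[-1,0,0,0,-0.11]]], force=60)

```text
time_s: 19.3
tcp_pos: [0.4693, -0.121, 0.136]
eef_rot: [-180.0, 0.0, 170.4]
contact_force: [-3.4, -0.6, 6.8]
gripper_width: 0.011
gripper_force: 61.0
```

>>> jog_arm(deltas=[[[-1,0,0,0,-0.04],[-1,0,0,0,-0.04],[-1,0,0,0,0],[-1,0,0,0,0]]])

```text
time_s: 19.8
tcp_pos: [0.4693, -0.121, 0.136]
eef_rot: [-180.0, 0.0, 166.0]
contact_force: [-3.7, -0.1, 4.8]
gripper_width: 0.0107
gripper_force: 60.9
```

```bash
cat >> m.py <<'E'
m=[]
for i in range(12): r.capture("scene");m.append(r.get_state()["moment"][2])
print("Mz mean",np.mean(m).round(3),"sd",np.std(m).round(3))
E
python3 m.py
```

```text
ball [246.2 208.5] 48 angle 0.104
t 19.85 sunk mm (np.float64(27.86), 0.832) tcp [ 0.4693 -0.121   0.136 ] yaw 166.01 F [-2.8  0.3  5.4] M [-0.01  0.99  0.63] w 0.0114 q6 -112.89
Mz mean 0.593 sd 0.024
```

>>> jog_arm(deltas=[[[-1,0,0,0,-0.04],[-1,0,0,0,-0.04],[-1,0,0,0,0],[-1,0,0,0,0]]])

```text
time_s: 20.95
tcp_pos: [0.4693, -0.121, 0.136]
eef_rot: [-180.0, 0.0, 161.4]
contact_force: [-3.0, 0.2, 6.3]
gripper_width: 0.0108
gripper_force: 61.0
```

```bash
python3 m.py
```

```text
ball [244.4 209.9] 54 angle 0.034
t 21.0 sunk mm (np.float64(27.86), 0.831) tcp [ 0.4693 -0.121   0.136 ] yaw 161.43 F [-2.9  0.5  6.5] M [0.08 0.96 0.64] w 0.0107 q6 -117.48
Mz mean 0.631 sd 0.022
```

>>> jog_arm(deltas=[[[-1,0,0,0,-0.02],[-1,0,0,0,-0.02],[-1,0,0,0,0],[-1,0,0,0,0]]])

```text
time_s: 22.1
tcp_pos: [0.4693, -0.1209, 0.136]
eef_rot: [-180.0, 0.0, 159.1]
contact_force: [-2.6, -0.5, 5.5]
gripper_width: 0.0109
gripper_force: 61.1
```

```bash
python3 m.py
```

```text
ball [243.2 210.7] 57 angle -0.01
t 22.15 sunk mm (np.float64(27.85), 0.832) tcp [ 0.4693 -0.121   0.136 ] yaw 159.14 F [-2.1  0.4  6.1] M [0.14 0.92 0.65] w 0.0111 q6 -119.76
Mz mean 0.662 sd 0.02
```

>>> jog_arm(deltas=[[[-1,0,0,0,-0.02],[-1,0,0,0,-0.02],[-1,0,0,0,0],[-1,0,0,0,0]]])

```text
time_s: 23.25
tcp_pos: [0.4693, -0.1209, 0.136]
eef_rot: [-180.0, 0.0, 156.8]
contact_force: [-3.2, -0.2, 6.7]
gripper_width: 0.0108
gripper_force: 61.1
```

```bash
sed -i 's/range(12)/range(8)/' m.py; python3 m.py
```

```text
ball [242.3 211.4] 55 angle -0.045
t 23.3 sunk mm (np.float64(27.86), 0.832) tcp [ 0.4693 -0.121   0.136 ] yaw 156.85 F [-2.5  0.1  6.2] M [0.05 0.98 0.65] w 0.0111 q6 -122.06
Mz mean 0.656 sd 0.039
```

>>> jog_arm(deltas=[[[-1,0,0,0,-0.02],[-1,0,0,0,-0.02],[-1,0,0,0,0],[-1,0,0,0,0]]])

```text
time_s: 24.2
tcp_pos: [0.4693, -0.1209, 0.136]
eef_rot: [-180.0, 0.0, 154.6]
contact_force: [-2.8, 0.6, 6.3]
gripper_width: 0.0108
gripper_force: 61.1
```

```bash
python3 m.py
```

```text
ball [241.1 211.9] 55 angle -0.083
t 24.25 sunk mm (np.float64(27.87), 0.832) tcp [ 0.4693 -0.1209  0.136 ] yaw 154.56 F [-3.5  0.3  7. ] M [0.11 0.95 0.67] w 0.0108 q6 -124.35
Mz mean 0.666 sd 0.032
```

>>> jog_arm(deltas=[[[-1,0,0,0,-0.02],[-1,0,0,0,-0.02],[-1,0,0,0,0],[-1,0,0,0,0]]])

```text
time_s: 25.15
tcp_pos: [0.4693, -0.1209, 0.136]
eef_rot: [-180.0, 0.0, 152.3]
contact_force: [-3.8, 0.3, 7.3]
gripper_width: 0.011
gripper_force: 61.1
```

```bash
python3 m.py
```

```text
ball [239.8 212.6] 52 angle -0.126
t 25.2 sunk mm (np.float64(27.87), 0.832) tcp [ 0.4693 -0.1209  0.136 ] yaw 152.26 F [-2.8 -0.1  5.3] M [0.13 0.95 0.69] w 0.0109 q6 -126.64
Mz mean 0.682 sd 0.02
```

>>> jog_arm(deltas=[[[-1,0,0,0,-0.02],[-1,0,0,0,-0.02],[-1,0,0,0,0],[-1,0,0,0,0]]])

```text
time_s: 26.1
tcp_pos: [0.4693, -0.1209, 0.136]
eef_rot: [-180.0, 0.0, 150.0]
contact_force: [-2.6, -0.7, 5.4]
gripper_width: 0.011
gripper_force: 61.2
```

```bash
python3 m.py
```

```text
ball [238.6 213.3] 50 angle -0.167
t 26.15 sunk mm (np.float64(27.85), 0.832) tcp [ 0.4693 -0.1209  0.136 ] yaw 149.97 F [-3.5 -0.4  5.8] M [0.18 0.9  0.68] w 0.0109 q6 -128.93
Mz mean 0.701 sd 0.026
```

>>> jog_arm(deltas=[[[-1,0,0,0,-0.02],[-1,0,0,0,-0.02],[-1,0,0,0,0],[-1,0,0,0,0]]])

```text
time_s: 27.05
tcp_pos: [0.4694, -0.1209, 0.136]
eef_rot: [-180.0, 0.0, 147.7]
contact_force: [-3.0, 0.5, 6.7]
gripper_width: 0.0112
gripper_force: 61.2
```

```bash
python3 m.py
```

```text
ball [237.4 213.9] 49 angle -0.207
t 27.1 sunk mm (np.float64(27.85), 0.831) tcp [ 0.4693 -0.1209  0.136 ] yaw 147.69 F [-3.   0.4  5.4] M [0.23 0.92 0.68] w 0.0106 q6 -131.22
Mz mean 0.702 sd 0.036
```

>>> jog_arm(deltas=[[[-1,0,0,0,-0.02],[-1,0,0,0,-0.02],[-1,0,0,0,0],[-1,0,0,0,0]]])

```text
time_s: 28.0
tcp_pos: [0.4694, -0.1208, 0.136]
eef_rot: [-180.0, 0.0, 145.4]
contact_force: [-2.3, 1.5, 5.0]
gripper_width: 0.011
gripper_force: 61.6
```

```bash
python3 m.py
```

```text
ball [236.3 214.3] 51 angle -0.24
t 28.05 sunk mm (np.float64(27.85), 0.832) tcp [ 0.4694 -0.1208  0.136 ] yaw 145.4 F [-2.8  0.8  6.5] M [0.34 0.88 0.79] w 0.0111 q6 -133.5
Mz mean 0.784 sd 0.018
```

The seat is met (+0.08 over the running torque of about 0.705). The target is about 0.90.

>>> jog_arm(deltas=[[[-1,0,0,0,-0.015],[-1,0,0,0,-0.015],[-1,0,0,0,0],[-1,0,0,0,0]]])

```text
time_s: 28.95
tcp_pos: [0.4695, -0.1209, 0.136]
eef_rot: [-180.0, 0.0, 143.7]
contact_force: [-2.5, 0.6, 5.3]
gripper_width: 0.0109
gripper_force: 62.3
```

```bash
python3 m.py
```

```text
ball [235.7 214.6] 52 angle -0.26
t 29.0 sunk mm (np.float64(27.86), 0.832) tcp [ 0.4695 -0.1208  0.136 ] yaw 143.69 F [-2.8  0.5  6.5] M [0.25 0.8  0.92] w 0.0107 q6 -135.22
Mz mean 0.878 sd 0.033
```

The torque is +0.175 over running, which is snug. I unwind the elastic twist, release and lift clear.

>>> jog_arm(deltas=[[[-1,0,0,0,0.03],[-1,0,0,0,0.03],[-1,0,0,0,0]]])

```text
time_s: 29.78
tcp_pos: [0.4695, -0.1208, 0.136]
eef_rot: [180.0, 0.0, 147.1]
contact_force: [-2.9, 0.6, 6.1]
gripper_width: 0.0104
gripper_force: 60.4
```

```bash
python3 m.py
```

```text
ball [235.7 214.6] 52 angle -0.26
t 29.825 sunk mm (np.float64(27.86), 0.832) tcp [ 0.4695 -0.1209  0.1361] yaw 147.08 F [-3.   1.3  5.6] M [0.27 0.71 0.4 ] w 0.0109 q6 -131.81
Mz mean 0.37 sd 0.031
```

>>> jog_arm(deltas=[[[-0.3,0,0,0,0],[-0.3,0,0,0,0],[-0.3,0,0,0,0],[-0.3,0,0,0,0]]])

```text
time_s: 30.72
tcp_pos: [0.4693, -0.1208, 0.1355]
eef_rot: [-180.0, -0.0, 147.0]
contact_force: [0.1, -0.0, 1.1]
gripper_width: 0.0305
gripper_force: 0.0
```

```bash
python3 m.py
```

```text
ball [235.9 214.6] 53 angle -0.255
t 30.775 sunk mm (np.float64(27.86), 0.832) tcp [ 0.4694 -0.1208  0.1355] yaw 146.99 F [-0.2 -0.3  0.5] M [ 0.   -0.2  -0.05] w 0.0306 q6 -131.88
Mz mean 0.004 sd 0.014
```

>>> jog_arm(deltas=[[[-0.3,0,0,1.5,0],[-0.3,0,0,2.5,0],[-0.3,0,0,3,0],[-0.3,0,0,3,0],[-0.3,0,0,1,0],[-0.3,0,0,0,0],[-0.3,0,0,0,0]]])

```text
time_s: 32.05
tcp_pos: [0.4688, -0.1208, 0.2447]
eef_rot: [-180.0, -0.1, 147.0]
contact_force: [0.6, -0.1, -0.2]
gripper_width: 0.0308
gripper_force: 0.0
```

```bash
python3 m.py; python3 -c "
from h import *
cv2.imwrite('pics/d.png',r.capture('scene'))"
```

```text
ball [210.1 163.4] 29 angle 2.936
ball [235.7 214.6] 52 angle -0.26
t 32.1 sunk mm (np.float64(27.85), 0.83) tcp [ 0.4688 -0.1208  0.2446] yaw 146.98 F [ 0.9 -0.1 -0.1] M [-0.04 -0.2  -0.03] w 0.0306 q6 -131.89
Mz mean 0.002 sd 0.037
```

View pics/d.png

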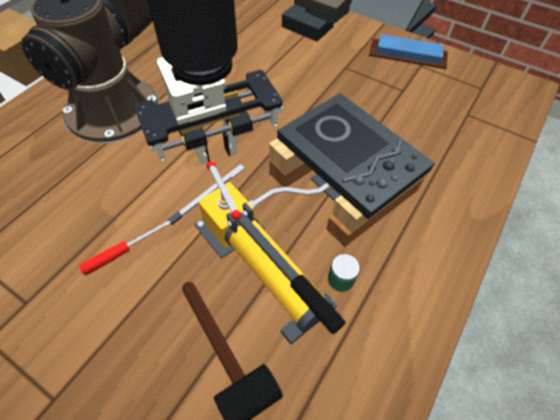

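The slab is on its bearers at (355,150). The T-bar has stayed shut with its ball at (236,215), the bystanders haven't moved, and the gripper is clear of everything.

```bash
python3 -c "
from plant import r
print(r.close_job())"
```

```text
the job is handed in; nothing more can be done
None
```

The job is handed in at about 33 s: the slab sank at about 6 mm/s onto its bearers, the ram had 4 s at 0.98 rad to drop (the slab hides it, so I couldn't see it), and the valve is shut about 0.17 N m over running torque.

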